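# Tip a battery pack out of its storage nest and lay it in the tester

### The arm

A 6-joint arm with a two-finger parallel gripper is mounted at the origin on the work surface. World frame = base frame: x ahead of the robot, y to its left, z up, the work surface at z = 0. Lengths are in m, angles in rad, forces in N, time in s.
With the tool pointing down it reaches from about 0.35 to 0.775 m from the base axis. Payload 7.3 kg.
Tool frame: the origin (TCP) lies midway between the tips of the shut fingers; the grasp point (between the pads) lies 19 mm behind it (robot.tcp_to_grasp is the z of the grasp point in the tool frame, in m); z points along the fingers, y is the line along which they close (so a half turn about z gives the same grasp; the last joint's range is limited). The gripper opens to 92 mm and grips with 3 to 60 N. Pads are 19 mm wide; open, the fingers measure 130 mm over their backs; the gripper's body (75 mm by 190 mm) begins 47 mm behind the grasp point.
Start: joints at [-1.407, 0.342, 1.524, -0, 1.275, -0.146], TCP at [0.16, -0.5, 0.227] pointing down, gripper open.
Joint ranges: [-2.53, 2.53], [-0.77, 2.02], [0.04, 2.7], [-1, 4.14], [0.28, 2.66], [-3.11, 3.11]. Speed limits (rad/s): [2.57, 2.57, 3.14, 3.14, 3.14, 3.14].

### API

Orientations are given as a unit quaternion [w, x, y, z].
In Python, from workcell import robot gives the robot as it stands.
- The arm moves only by the tool arm_command, never from a script. Its arguments are lists of equal length, an entry for each row: "linear": the shift along the tool's x, y, z in mm, a list of three; "rot": the turn, a rotation vector about the tool's x, y, z in degrees, a list of three; "fingers": the closure, from 0 (fully open) to 1 (shut). A call has 1 to 5 rows; each row shifts and turns the commanded pose from where the row before left it, along the tool's axes as they then stand; what a row does not reach is not made up. A row lasts 1/10 s, in which the tool goes at most 50 mm and 8.59 degrees, less where a joint would pass 70% of its speed; a pose out of reach is approached as far as the arm can. A call is refused whole if a number of a shift passes 50 or a number of a turn 8.59, either way. A call with a gripper value outside its range is refused whole. The fingers move at their own pace and stop on an object; the grip force is fixed at half the most. Time passes only in rows, so rows that do not move let the fingers close. It gives the time, the measured TCP pose, the force, the opening and the grip force at its end, in the units of the state.
- robot.sense(): the state, without advancing time (a new reading comes with each control period).
- robot.camera(name): name is "scene" or "side" or "wrist"; returns a dict with "frame" (400x640x3 uint8, red, green, blue), "camera_matrix" (3x3 intrinsics, pixels), "rvec" (rotation vector, rad) and "tvec" (3), from world to camera coordinates, as OpenCV has them; the wrist camera has in their place "mount" (4x4, takes a point from camera to tool coordinates, whose origin is the TCP and whose axes are the flange's). Camera axes: x right, y down, z forward; pixel columns grow to the right and rows downward; lengths in m; the calibration is good to about 2 mm. A picture is of the moment at which its call begins: read the wrist's pose just before it. There is no depth.
- robot.sign_off(): hands the job in; it is judged then, once.
The state is a dict: "t": time; "q": joint angles; "joint_vel": joint speeds; "joint_efforts": joint torques, N m; "eef_pos": TCP position; "tcp_rot": TCP orientation; "force": force on the tool from outside, world axes, zero at the start; "torque": the same for the moment, N m; "width": finger opening in m; "finger_force": force on a finger pad.
Only numpy, scipy, OpenCV 4.12 (cv2) and the standard library are available. Lean on these libraries where they do the work, as an engineer would, in place of code of your own. Each camera call takes 0.05 s, during which the arm holds its last target. There are 200 camera calls.

### The job

Take the flat rectangular battery pack out of its storage nest: press its end down into the finger well so that the other end tips up, then grip it by the raised end and lift it out. Lay it flat in the open bay of the battery tester, same face up and lengthwise along the bay, without dropping it, and let go. Do not disturb the round cell in the other nest.

Things in the scene. Friction and masses are not known exactly. Their poses are not given: they have to be found in the camera images.
- pack: Rectangular battery pack, blue, white panel on top, 100 x 38 x 14 mm, 120 g, loose in its nest, top flush. Origin: centre of underside; x along its length, to the end over the well; z up. 48 mm overhang the well: pressed 10 mm from that end (a few N) past 22 degrees it tips and stays, that end on the well floor, its -x end up at 30 to 38 degrees, its end edges 10 to 30 mm above the nest's top.
- nest: Pack's nest: fixed grey block, 134 x 66 mm, top 48 mm high. Origin: at table height, midway across, below the tipping edge; x along the pocket to the finger well, z up. Seat x = -54.5 to 0 mm, 34 mm high, 41.5 mm wide, walled to the top. From the edge at x = 0 the well: 50 mm wide, floor 6 mm high to x = 53, ledge 34 mm high to x = 63, end wall to x = 70, side walls full height.
- tester: Battery tester: fixed, black, 212 x 100 mm, with an open rectangular bay and a 40 mm high display housing at its +x end. Origin: at table height below the middle of the bay; x along the bay, to the display; z up. Bay floor 10 mm above the table, 150 mm long (x), 88 mm wide (y), with a rim 8 mm high round it.
- cell: Bystander, to be left alone: round blue cell, 21 mm diameter, 70 mm long, lying in a second, slightly shorter grey nest (49 mm high). Origin: underside of the cell at mid-length; x along the cell.

How it is judged:
On the way:
1. the pack tipped up in its nest: tilted by more than 23 degrees, its middle still within 25 mm of the tipping edge (angle between pack's own z axis and vertical above 0.4 rad and horizontal distance between pack and nest below 0.025 m and z of pack in the frame of nest below 0.05 m), for 0.2 s.
At the end, for the whole second after the job is handed in: The pack lies at rest on the bay's floor, within 30 mm each way of the bay's middle, flat and same face up within 10 degrees, lengthwise (either way round) within 23 degrees; the round cell is within 15 mm of where it was (x of pack in the frame of tester between -0.03 and 0.03 m and y of pack in the frame of tester between -0.03 and 0.03 m and z of pack in the frame of tester between 0.004 and 0.016 m and angle between pack's own z axis and vertical below 0.17 rad and angle between the x axis of pack and the x axis of tester, either way round below 0.4 rad and linear speed of pack below 0.02 m/s and distance of cell from where it was at the start of the episode below 0.015 m); the robot touches nothing.
It fails at once if the pack let go while its underside's centre is more than 75 mm above the table (height (world z) of pack above 0.075 m and contact force between the fingers and pack below 0.05 N).
It fails at once if the round cell tipped by more than 15 degrees or moved by more than 15 mm (angle between cell's own x axis and vertical below 1.31 rad or angle between cell's own x axis and vertical above 1.83 rad or distance of cell from where it was at the start of the episode above 0.015 m).
It also fails if it takes over 45 s, if anything falls off the work surface, if the arm or the gripper's body presses on something with over 40 N, if the wrist force passes 120 N, or if a joint passes its speed limit or range.

## Working session

There is one attempt and no reset: what is moved stays moved. The work goes in short steps, Python scripts to look and compute and a tool call to move; the robot and the scene stay as the last step left them, time stands still between calls to the robot, and variables do not carry over. Pictures are saved under pics/ and viewed, at most 13 in all, crops included, and the job is handed in when it is done.

Besides the shell and the picture viewer there is one more tool, called by a JSON object that holds its "op" and its "data", one argument or row to a line. arm_command: Moves the arm, as the interface text tells. Its arguments: {"type":"object","properties":{"linear":{"type":"array","items":{"type":"array","items":{"type":"number"}}},"rot":{"type":"array","items":{"type":"array","items":{"type":"number"}}},"fingers":{"type":"array","items":{"type":"number"}}},"required":["linear","rot","fingers"]}

```bash
mkdir -p pics; ls; python3 - <<'E'
from workcell import robot
import cv2,numpy as np
s=robot.sense();print(s)
print(robot.tcp_to_grasp)
for n in("scene","side"):
    c=robot.camera(n);cv2.imwrite(f"pics/{n}0.png",c["frame"][:,:,::-1])
    print(n,c["camera_matrix"],c["rvec"],c["tvec"])
c=robot.camera("wrist");print(c["mount"],c["camera_matrix"])
E
```

```text
pics
{'t': 0.0, 'q': array([-1.40700468e+00,  3.42726273e-01,  1.52502007e+00, -3.85963019e-05,
        1.27536004e+00, -1.45989041e-01]), 'joint_vel': array([-1.81183247e-03,  1.10081929e-03, -1.71520411e-03, -1.79542740e-05,
        5.20652340e-04,  1.12469432e-03]), 'joint_efforts': array([ 2.91511487e-04, -4.31240988e+01, -2.44221067e+01,  7.18244794e-02,
        5.60668332e-02, -1.52591251e-04]), 'eef_pos': array([ 0.15999582, -0.49960788,  0.22604204]), 'tcp_rot': array([-7.56672217e-04,  9.88027302e-01,  1.54277277e-01, -2.51940820e-05]), 'force': array([-1.02773444, -0.17560073,  0.05095392]), 'torque': array([-0.00236506,  0.02390766, -0.0063641 ]), 'finger_force': 0.0, 'width': 0.09164830160376376}
-0.0188
scene [[467.92989669   0.         323.22754488]
 [  0.         467.92989669 192.91782275]
 [  0.           0.           1.        ]] [ 2.28285395  1.09675973 -0.3551729 ] [-0.35388321 -0.29970352  1.14496171]
side [[480.9650133    0.         324.93523403]
 [  0.         480.9650133  199.9919372 ]
 [  0.           0.           1.        ]] [ 2.43070214 -0.2760134   0.10328663] [-0.51167701  0.11847059  0.98050026]
[[-4.09076568e-04 -9.65277231e-01 -2.61227295e-01  7.05244692e-02]
 [ 9.99999210e-01 -7.05332385e-04  1.04033940e-03 -3.59746073e-05]
 [-1.18846801e-03 -2.61226663e-01  9.65276757e-01 -1.57054280e-01]
 [ 0.00000000e+00  0.00000000e+00  0.00000000e+00  1.00000000e+00]] [[337.04461297   0.         320.41046103]
 [  0.         337.04461297 193.60952289]
 [  0.           0.           1.        ]]
```

View pics/scene0.png

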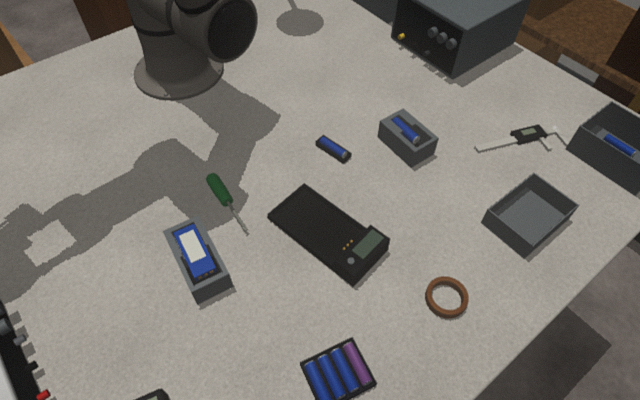

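View pics/side0.png

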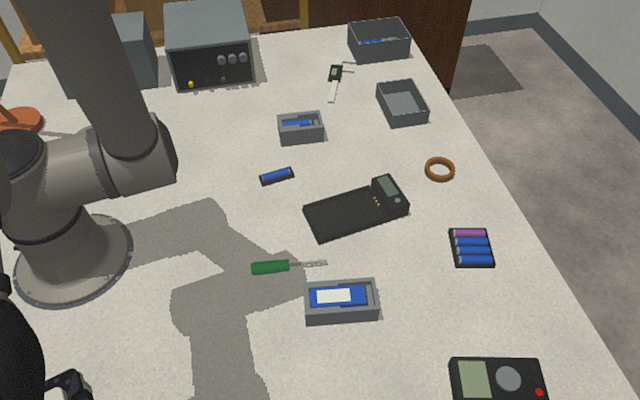

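```bash
cat > h.py <<'E'
import cv2,numpy as np
from scipy.spatial.transform import Rotation as R
from workcell import robot
def cam(n):
    if n=="wrist":
        s=robot.sense();c=robot.camera(n);q=s["tcp_rot"]
        T=np.eye(4);T[:3,:3]=R.from_quat([*q[1:],q[0]]).as_matrix();T[:3,3]=s["eef_pos"]
        M=T@c["mount"];return c["frame"],c["camera_matrix"],M[:3,:3],M[:3,3]
    c=robot.camera(n);A=cv2.Rodrigues(np.array(c["rvec"]))[0]
    return c["frame"],c["camera_matrix"],A.T,-A.T@np.array(c["tvec"]).ravel()
def ray(C,px,z):
    _,K,A,o=C;p=np.atleast_2d(px).astype(float)
    d=(np.c_[p,np.ones(len(p))]@np.linalg.inv(K).T)@A.T
    return o+d*((z-o[2])/d[:,2])[:,None]
def proj(C,P):
    _,K,A,o=C;q=(np.atleast_2d(P)-o)@A@K.T;return q[:,:2]/q[:,2:]
def biggest(m,seed):
    n,l=cv2.connectedComponents(m.astype(np.uint8));k=l[seed[1],seed[0]]
    return max(cv2.findContours((l==k).astype(np.uint8),0,1)[0],key=cv2.contourArea)[:,0]
def rect(P):
    return cv2.minAreaRect((np.asarray(P)[:,:2]*1000).astype(np.float32))
E
python3 - <<'E'
from h import *
for n,sp,st in(("scene",(190,245),(300,220)),("side",(333,296),(340,215))):
    C=cam(n);f=C[0].astype(int);hsv=cv2.cvtColor(C[0],cv2.COLOR_RGB2HSV)
    m=((hsv[...,1]>120)&(abs(hsv[...,0].astype(int)-112)<15)&(hsv[...,2]>50))
    w=f.min(2)>190
    mm=cv2.morphologyEx((m|(w&(cv2.dilate(m.astype(np.uint8),np.ones((15,15)))>0))).astype(np.uint8),cv2.MORPH_CLOSE,np.ones((3,3)))
    print(n,mm[sp[1],sp[0]])
    c=biggest(mm,sp);print("pack",rect(ray(C,c,.048)), cv2.boxPoints(rect(ray(C,c,.048))).tolist())
    # nest grey: darker than the table
    d=f.max(2)<60
    c=biggest(d,st) if d[st[1],st[0]] else None
    if c is not None:
        for z in(0.018,):
            r=rect(ray(C,c,z));print("tester",z,r)
        print(cv2.approxPolyDP(c,4,True)[:,0].tolist())
    else: print(f[st[1],st[0]])
    x0,y0=(130,160) if n=="scene" else (270,160)
    cv2.imwrite(f"pics/{n}1.png",cv2.resize(C[0][y0:y0+150+30,x0:x0+270][:,:,::-1],None,fx=2.96,fy=2.96,interpolation=cv2.INTER_CUBIC))
E
```

```text
scene 0
pack ((434.6253356933594, 113.387451171875), (1709.619140625, 1009.223388671875), 52.03166961669922) [[-489.0866394042969, -250.0523681640625], [306.5355224609375, -870.95263671875], [1358.3372802734375, 476.8272705078125], [562.7151489257812, 1097.7275390625]]
tester 0.018 ((592.6228637695312, -11.173904418945312), (210.7963104248047, 115.701416015625), 9.22785472869873)
[[304, 184], [268, 218], [352, 286], [387, 249], [388, 238], [371, 226], [364, 228]]
side 1
pack ((495.7681884765625, -229.7872772216797), (42.5704345703125, 100.41255950927734), 81.53883361816406) [[442.9764709472656, -243.45352172851562], [542.296142578125, -258.2281188964844], [548.5599365234375, -216.12103271484375], [449.240234375, -201.346435546875]]
tester 0.018 ((552.14501953125, -26.387908935546875), (0.0, 0.0), 0.0)
[[340, 215]]
```

View pics/scene1.png

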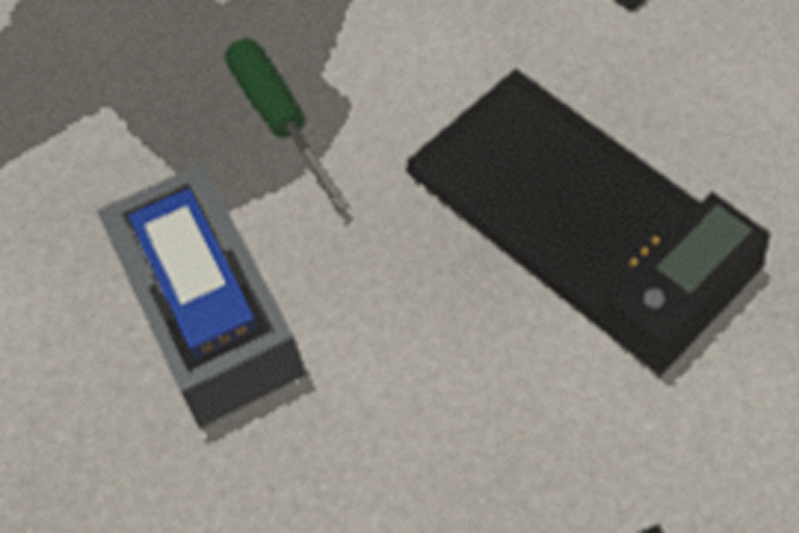

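View pics/side1.png

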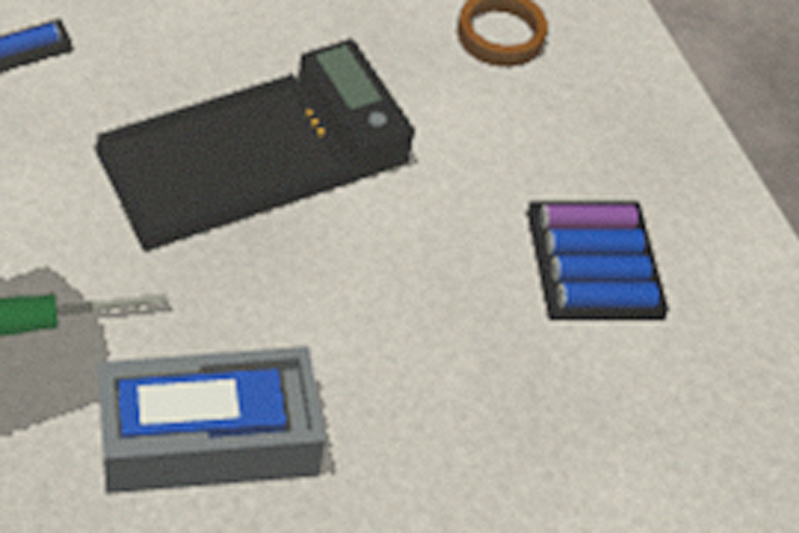

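The scene crop shows the pack (crop 125–255, 186–350), its well end at the lower right (gap and contacts at 225,340), and the tester at crop 408–768 with its display at the lower right. The side crop agrees: well at the right end of the nest (295,395), display at (350,80).

```bash
python3 - <<'E'
from h import *
S=cam("scene");D=cam("side")
a=lambda p,o:np.array(p)/2.96+o
sc=lambda *p:ray(S,a(p,(130,160)),Z)[:,:2].round(4).tolist()
sd=lambda *p:ray(D,a(p,(270,160)),Z)[:,:2].round(4).tolist()
Z=.048
print("pack sc",sc((125,212),(187,186),(255,322),(192,350)))
print("pack sd",sd((117,378),(118,437),(290,433),(283,368)))
print("nest sc",sc((100,210),(190,167),(292,340),(185,388)))
print("nest sd",sd((100,363),(106,458),(325,443),(308,348)))
Z=.018
print("tester far-end sc",sc((516,70),(408,163)),"sd",sd((98,137),(147,243)))
Z=.04
print("housing top sc",sc((768,235),(712,194)),"sd",sd((352,41),(301,54),(412,128)))
Z=0
print("base sc",sc((662,380)),"sd",sd((148,250),(408,165)))
E
```

```text
pack sc [[0.4429, -0.2385], [0.4494, -0.2012], [0.5522, -0.2165], [0.5456, -0.2522]]
pack sd [[0.4495, -0.2013], [0.4419, -0.2409], [0.5436, -0.2615], [0.5519, -0.2176]]
nest sc [[0.4326, -0.2492], [0.4385, -0.193], [0.5744, -0.2064], [0.563, -0.2664]]
nest sd [[0.4413, -0.1886], [0.4321, -0.2527], [0.5622, -0.2726], [0.5712, -0.2073]]
tester far-end sc [[0.4821, 0.0184], [0.4989, -0.0797]] sd [[0.4798, 0.0149], [0.4943, -0.0856]]
housing top sc [[0.6859, 0.0493], [0.6442, 0.0429]] sd [[0.683, 0.0463], [0.6415, 0.0421], [0.6987, -0.0451]]
base sc [[0.7039, -0.0458]] sd [[0.4963, -0.0793], [0.7003, -0.0479]]
```

{"op": "arm_command", "data": {
  "linear": [
    [0,0,0],
    [0,0,0],
    [0,0,0],
    [0,0,0]
  ],
  "rot": [
    [0,0,8],
    [0,0,8],
    [0,0,8],
    [0,0,2]
  ],
  "fingers": [1,1,1,1]
}}

```text
t: 0.75
eef_pos: [0.1601, -0.5, 0.2267]
tcp_rot: [0.0, 0.997, -0.074, -0.0]
force: [-0.8, 0.1, -0.6]
width: 0.0646
finger_force: 0.0
```

```bash
cat >> h.py <<'E'
def to(p,yaw,tilt=0):
    """remaining shift (mm, tool axes) and turn (deg): tool x at yaw, tip leaned by tilt deg towards -x of yaw"""
    s=robot.sense();q=s["tcp_rot"];A=R.from_quat([*q[1:],q[0]])
    B=R.from_euler("z",yaw,degrees=True)*R.from_euler("y",tilt,degrees=True)*R.from_euler("x",180,degrees=True)
    print("t",round(s["t"],2),"pos",(1000*s["eef_pos"]).round(1),"w",round(s["width"]*1000,1),"F",np.round(s["force"],1),"ff",round(s["finger_force"],1))
    d=np.array(p)-s["eef_pos"]
    print("turn",(A.inv()*B).as_rotvec(degrees=True).round(1),"shift now",(1000*A.inv().apply(d)).round(1),"shift after turn",(1000*B.inv().apply(d)).round(1))
E
python3 -c "
from h import *
to((.54,-.2345,.15),-8)"
```

```text
t 0.75 pos [ 160.1 -500.   226.7] w 64.6 F [-0.8  0.1 -0.6] ff 0.0
turn [ 0.   0.  -0.5] shift now [ 336.5 -318.8   76.7] shift after turn [ 339.3 -315.8   76.7]
```

{"op": "arm_command", "data": {
  "linear": [
    [30,-30,0],
    [30,-30,0],
    [30,-30,0],
    [30,-30,0],
    [30,-30,0]
  ],
  "rot": [
    [0,0,0],
    [0,0,0],
    [0,0,0],
    [0,0,0],
    [0,0,0]
  ],
  "fingers": [1,1,1,1,1]
}}

```text
t: 1.25
eef_pos: [0.3312, -0.372, 0.2269]
tcp_rot: [0.0, 0.997, -0.072, 0.0]
force: [1.3, -0.9, 0.6]
width: 0.0244
finger_force: 0.0
```

{"op": "arm_command", "data": {
  "linear": [
    [30,-30,0],
    [30,-30,0],
    [20,-20,0],
    [10,-10,0],
    [0,0,0]
  ],
  "rot": [
    [0,0,0],
    [0,0,0],
    [0,0,0],
    [0,0,0],
    [0,0,0]
  ],
  "fingers": [1,1,1,1,1]
}}

```text
t: 1.75
eef_pos: [0.4328, -0.2962, 0.2266]
tcp_rot: [0.0, 0.997, -0.071, -0.0]
force: [-0.4, -0.2, 0.8]
width: 0.0002
finger_force: 0.0
```

```bash
python3 - <<'E'
from h import *
to((.54,-.2345,.15),-8)
C=cam("wrist");cv2.imwrite("pics/w1.png",C[0][:,:,::-1])
E
```

```text
t 1.75 pos [ 432.8 -296.2  226.6] w 0.2 F [-0.4 -0.2  0.8] ff 0.0
turn [ 0.   0.  -0.1] shift now [ 97.4 -76.2  76.6] shift after turn [ 97.6 -76.   76.6]
```

View pics/w1.png

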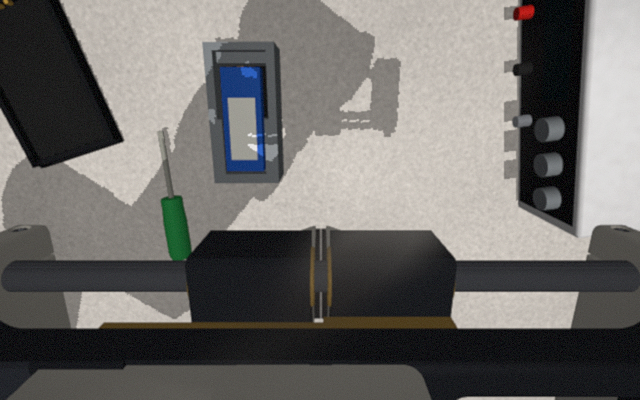

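The wrist view shows the pack at about (220–268, 65–175), its well end at the top, and the tester's end corner at (38,165)/(122,142). I'll refine the poses from these.

```bash
python3 - <<'E'
from h import *
C=cam("wrist");hsv=cv2.cvtColor(C[0],cv2.COLOR_RGB2HSV).astype(int)
m=(hsv[...,1]>120)&(abs(hsv[...,0]-112)<15);m[:,:200]=0;m[200:]=0
c=np.argwhere(cv2.morphologyEx(m.astype(np.uint8),cv2.MORPH_OPEN,np.ones((3,3))))[:,::-1]
r=rect(ray(C,c,.048));print(r,cv2.boxPoints(r))
print("nest",ray(C,[(204,42),(278,42),(282,182),(216,182)],.048)[:,:2].round(4).tolist())
print("tester",ray(C,[(38,165),(122,142)],.018)[:,:2].round(4).tolist())
E
```

```text
((496.4998779296875, -229.65086364746094), (40.468605041503906, 99.8658218383789), 81.58842468261719) [[ 444.14417 -242.36316]
 [ 542.93567 -256.97183]
 [ 548.8556  -216.93857]
 [ 450.0641  -202.3299 ]]
nest [[0.57, -0.209], [0.5603, -0.2763], [0.4295, -0.2572], [0.4392, -0.1905]]
tester [[0.4802, 0.0089], [0.4914, -0.0897]]
```

{"op": "arm_command", "data": {
  "linear": [
    [30,-25,20],
    [30,-25,20],
    [30,-20,20],
    [8,-6,10],
    [0,0,0]
  ],
  "rot": [
    [0,0,0],
    [0,0,0],
    [0,0,0],
    [0,0,0],
    [0,0,0]
  ],
  "fingers": [1,1,1,1,1]
}}

```text
t: 2.35
eef_pos: [0.539, -0.2359, 0.1549]
tcp_rot: [-0.001, 0.997, -0.072, -0.002]
force: [-0.0, -0.1, 0.9]
width: 0.0005
finger_force: 0.0
```

{"op": "arm_command", "data": {
  "linear": [
    [0,0,40],
    [0,0,40],
    [0,0,15],
    [0,0,5],
    [0,0,5]
  ],
  "rot": [
    [0,0,0],
    [0,0,0],
    [0,0,0],
    [0,0,0],
    [0,0,0]
  ],
  "fingers": [1,1,1,1,1]
}}

```text
t: 2.85
eef_pos: [0.5397, -0.2375, 0.0529]
tcp_rot: [0.001, 0.997, -0.073, 0.001]
force: [0.4, -0.3, 0.2]
width: 0.0001
finger_force: 0.0
```

{"op": "arm_command", "data": {
  "linear": [
    [0,0,3],
    [0,0,3],
    [0,0,3],
    [0,0,3],
    [0,0,2]
  ],
  "rot": [
    [0,0,0],
    [0,0,0],
    [0,0,0],
    [0,0,0],
    [0,0,0]
  ],
  "fingers": [1,1,1,1,1]
}}

```text
t: 3.35
eef_pos: [0.54, -0.2357, 0.0376]
tcp_rot: [0.0, 0.997, -0.072, 0.0]
force: [1.0, 0.3, 0.9]
width: 0.0004
finger_force: 0.0
```

{"op": "arm_command", "data": {
  "linear": [
    [0,0,3],
    [0,0,2],
    [0,0,1],
    [0,0,0],
    [0,0,0]
  ],
  "rot": [
    [0,0,0],
    [0,0,0],
    [0,0,0],
    [0,0,0],
    [0,0,0]
  ],
  "fingers": [1,1,1,1,1]
}}

```text
t: 3.85
eef_pos: [0.5393, -0.2355, 0.0314]
tcp_rot: [-0.0, 0.997, -0.072, -0.001]
force: [-3.1, 0.2, 0.9]
width: 0.0005
finger_force: 1.8
```

```bash
python3 - <<'E'
from h import *
to((.54,-.2345,.15),-8)
C=cam("side");cv2.imwrite("pics/s2.png",cv2.resize(C[0][200:360,230:440,::-1],None,fx=3,fy=3))
E
```

```text
t 3.85 pos [ 539.3 -235.5   31.4] w 0.5 F [-3.1  0.2  0.9] ff 1.8
turn [-0.   0.1 -0.2] shift now [   0.4   -1.2 -118.6] shift after turn [   0.6   -1.1 -118.6]
```

View pics/s2.png

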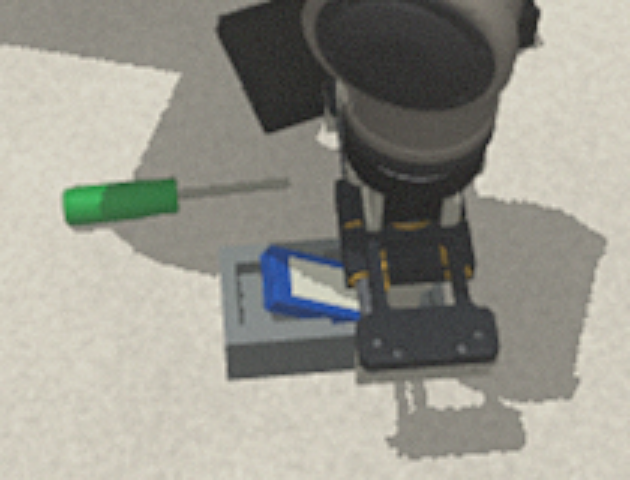

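The pack has tipped: its raised end shows at crop (262–290, 245–315) with the end face visible. Retract and measure it.

{"op": "arm_command", "data": {
  "linear": [
    [0,0,-5],
    [0,0,-15],
    [0,0,-40],
    [0,0,-40],
    [0,0,-40]
  ],
  "rot": [
    [0,0,0],
    [0,0,0],
    [0,0,0],
    [0,0,0],
    [0,0,0]
  ],
  "fingers": [1,1,1,0.5,0.2]
}}

```text
t: 4.4
eef_pos: [0.5406, -0.236, 0.174]
tcp_rot: [0.0, 0.997, -0.072, 0.001]
force: [-0.2, -0.1, -0.3]
width: 0.0121
finger_force: 0.0
```

{"op": "arm_command", "data": {
  "linear": [
    [-40,0,-10],
    [-40,0,0],
    [-40,0,0],
    [-20,0,0],
    [0,0,0]
  ],
  "rot": [
    [0,0,0],
    [0,0,0],
    [0,0,0],
    [0,0,0],
    [0,0,0]
  ],
  "fingers": [0.2,0.2,0.2,0.2,0.2]
}}

```text
t: 4.9
eef_pos: [0.4002, -0.2155, 0.1828]
tcp_rot: [0.001, 0.997, -0.073, 0.001]
force: [-0.1, 0.0, 0.2]
width: 0.0522
finger_force: 0.0
```

```bash
python3 - <<'E'
from h import *
to((.46,-.2245,.15),-8.4,33)
C=cam("wrist");D=cam("side")
a=C[0][:,:,::-1];b=cv2.resize(D[0][240:340,270:430,::-1],None,fx=4,fy=4,interpolation=cv2.INTER_CUBIC)
cv2.imwrite("pics/w3.png",cv2.resize(a[60:320,150:550],(800,520)));cv2.imwrite("pics/s3.png",b)
E
```

```text
t 4.9 pos [ 400.2 -215.5  182.8] w 52.2 F [-0.1  0.   0.2] ff 0.0
turn [  0.1 -33.1   0.1] shift now [60.4  0.2 32.9] shift after turn [68.6  0.1 -5.4]
```

View pics/w3.png

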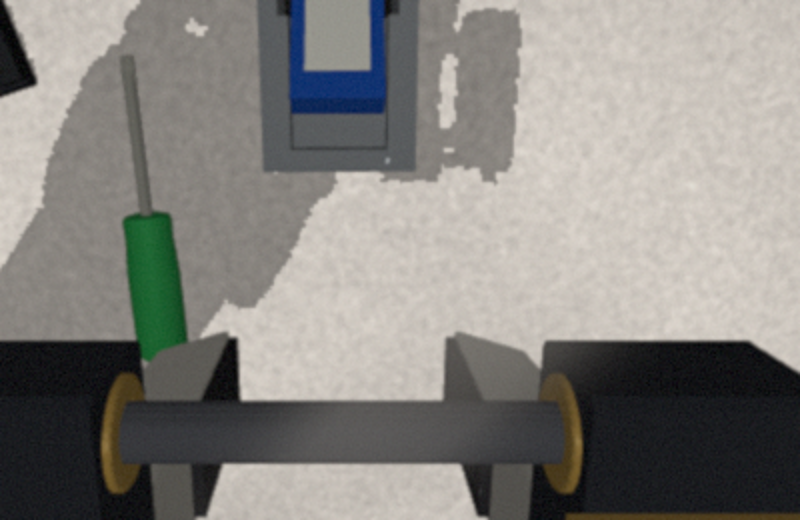

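View pics/s3.png

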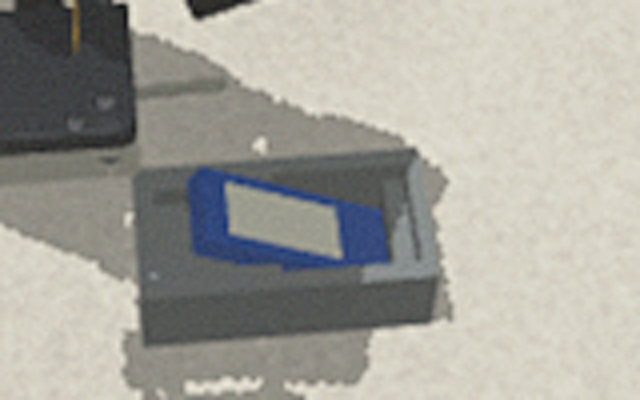

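Both views show the raised end: wrist crop end face (291–385, 97–112); side crop top corners (210,168)/(209,241), bottom (192,183)/(195,253).

```bash
python3 - <<'E'
from h import *
C=cam("wrist");D=cam("side")
def tri(a,b):
    a=np.array(a)/2+(150,60);b=np.array(b)/4+(270,240)
    P=[np.array(0)]*2
    P=[c[1]@np.c_[c[2].T,-c[2].T@c[3]] for c in(C,D)]
    X=cv2.triangulatePoints(P[0],P[1],a.reshape(2,1).astype(float),b.reshape(2,1).astype(float))[:,0]
    X=X[:3]/X[3];print(X.round(4),(proj(D,X)[0]-b).round(1));return X
tri((291,97),(210,168));tri((385,97),(209,241));tri((292,112),(192,183));tri((385,112),(195,253))
# single view check: wrist rays at the expected heights
for z in(.070,.075,.08):print(z,ray(C,[(295.5,108.5),(342.5,108.5)],z).round(4).tolist())
E
```

```text
[ 0.4721 -0.2074  0.0699] [-0.3 -0. ]
[ 0.4647 -0.243   0.0696] [0.3 0. ]
[ 0.4648 -0.2054  0.0561] [0.1 0. ]
[ 0.4585 -0.2427  0.0607] [0.4 0. ]
0.07 [[0.471, -0.2071, 0.07], [0.4658, -0.2432, 0.07]]
0.075 [[0.471, -0.2074, 0.075], [0.4659, -0.2429, 0.075]]
0.08 [[0.4711, -0.2078, 0.08], [0.466, -0.2426, 0.08]]
```

{"op": "arm_command", "data": {
  "linear": [
    [0,0,0],
    [0,0,0],
    [0,0,0],
    [0,0,0],
    [0,0,0]
  ],
  "rot": [
    [0,-8,0],
    [0,-8,0],
    [0,-8,0],
    [0,-7,0],
    [0,0,0]
  ],
  "fingers": [0.2,0.2,0.2,0.2,0.2]
}}

```text
t: 5.6
eef_pos: [0.4033, -0.2155, 0.1784]
tcp_rot: [-0.02, 0.961, -0.068, -0.269]
force: [-0.0, 0.2, -1.8]
width: 0.0735
finger_force: 0.0
```

```bash
python3 -c "
from h import *
to((.4703,-.2255,.0565),-8.4,31)"
```

```text
t 5.6 pos [ 403.3 -215.5  178.4] w 73.5 F [-0.   0.2 -1.8] ff 0.0
turn [0.1 0.3 0.3] shift now [121.2   0.7  69. ] shift after turn [120.8   0.2  69.6]
```

{"op": "arm_command", "data": {
  "linear": [
    [40,0,0],
    [40,0,0],
    [30,0,0],
    [10,0,10],
    [0,0,20]
  ],
  "rot": [
    [0,0,0],
    [0,0,0],
    [0,0,0],
    [0,0,0],
    [0,0,0]
  ],
  "fingers": [0.2,0.2,0.2,0.2,0.2]
}}

```text
t: 6.1
eef_pos: [0.4892, -0.2285, 0.0933]
tcp_rot: [-0.019, 0.962, -0.069, -0.264]
force: [-1.0, -0.2, -0.8]
width: 0.0735
finger_force: 0.0
```

```bash
python3 -c "
from h import *
to((.4703,-.2255,.0565),-8.4,31)"
```

```text
t 6.1 pos [ 489.2 -228.5   93.3] w 73.5 F [-1.  -0.2 -0.8] ff 0.0
turn [ 0.1 -0.2  0.2] shift now [ 2.4 -0.3 41.4] shift after turn [ 2.6 -0.2 41.4]
```

{"op": "arm_command", "data": {
  "linear": [
    [1,0,15],
    [1,0,10],
    [0,0,10],
    [0,0,5],
    [0,0,0]
  ],
  "rot": [
    [0,0,0],
    [0,0,0],
    [0,0,0],
    [0,0,0],
    [0,0,0]
  ],
  "fingers": [0.2,0.2,0.2,0.2,0.2]
}}

```text
t: 6.6
eef_pos: [0.4688, -0.2255, 0.0588]
tcp_rot: [-0.019, 0.961, -0.069, -0.267]
force: [0.4, 0.9, 0.5]
width: 0.0733
finger_force: 0.0
```

```bash
python3 - <<'E'
from h import *
to((.4703,-.2255,.0565),-8.4,31)
D=cam("side")
cv2.imwrite("pics/s4.png",cv2.resize(D[0][220:340,250:430,::-1],None,fx=4,fy=4,interpolation=cv2.INTER_CUBIC))
E
```

```text
t 6.6 pos [ 468.8 -225.5   58.8] w 73.3 F [0.4 0.9 0.5] ff 0.0
turn [0.1 0.  0.1] shift now [ 2.5 -0.2  1.2] shift after turn [ 2.5 -0.2  1.2]
```

View pics/s4.png

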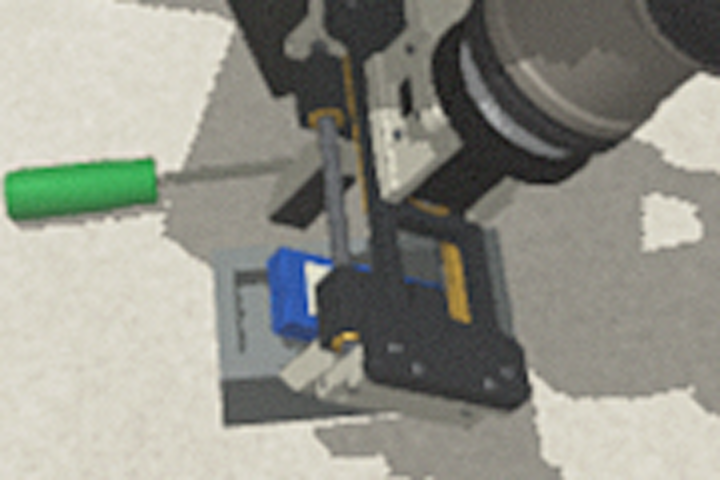

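The tips straddle the raised end: near tip at crop (300,380), far tip at (285,215), pack end at (290,295). Nudge and close.

{"op": "arm_command", "data": {
  "linear": [
    [2,0,1],
    [0,0,0],
    [0,0,0],
    [0,0,0],
    [0,0,0]
  ],
  "rot": [
    [0,0,0],
    [0,0,0],
    [0,0,0],
    [0,0,0],
    [0,0,0]
  ],
  "fingers": [0.3,0.5,0.7,0.8,0.8]
}}

```text
t: 7.15
eef_pos: [0.4704, -0.2257, 0.0571]
tcp_rot: [-0.019, 0.961, -0.069, -0.267]
force: [-0.7, 1.5, 0.5]
width: 0.0378
finger_force: 2.3
```

{"op": "arm_command", "data": {
  "linear": [
    [0,0,0],
    [0,0,0],
    [0,0,0],
    [0,0,0],
    [0,0,0]
  ],
  "rot": [
    [0,0,0],
    [0,0,0],
    [0,0,0],
    [0,0,0],
    [0,0,0]
  ],
  "fingers": [0.8,0.8,0.8,0.8,0.8]
}}

```text
t: 7.65
eef_pos: [0.4704, -0.2257, 0.057]
tcp_rot: [-0.019, 0.961, -0.069, -0.267]
force: [-0.4, 0.1, 1.1]
width: 0.038
finger_force: 29.9
```

{"op": "arm_command", "data": {
  "linear": [
    [-4,0,-3],
    [-5,0,-8],
    [-10,0,-17],
    [-10,0,-17],
    [-10,0,-17]
  ],
  "rot": [
    [0,0,0],
    [0,0,0],
    [0,0,0],
    [0,0,0],
    [0,0,0]
  ],
  "fingers": [0.8,0.8,0.8,0.8,0.8]
}}

```text
t: 8.15
eef_pos: [0.4689, -0.2255, 0.1316]
tcp_rot: [-0.019, 0.961, -0.069, -0.266]
force: [0.7, 0.2, -1.1]
width: 0.0375
finger_force: 29.9
```

{"op": "arm_command", "data": {
  "linear": [
    [-10,0,-17],
    [-10,0,-17],
    [0,0,0],
    [0,0,0],
    [0,0,0]
  ],
  "rot": [
    [0,0,0],
    [0,0,0],
    [0,8,0],
    [0,8,0],
    [0,8,0]
  ],
  "fingers": [0.8,0.8,0.8,0.8,0.8]
}}

```text
t: 8.65
eef_pos: [0.4697, -0.2257, 0.1708]
tcp_rot: [-0.003, 0.996, -0.072, -0.057]
force: [0.5, -0.1, -1.5]
width: 0.0376
finger_force: 30.0
```

{"op": "arm_command", "data": {
  "linear": [
    [0,0,0],
    [0,0,0],
    [0,0,0],
    [0,0,0]
  ],
  "rot": [
    [0,7,0],
    [0,0,-8],
    [0,0,-8],
    [0,0,-2]
  ],
  "fingers": [0.8,0.8,0.8,0.8]
}}

```text
t: 9.05
eef_pos: [0.4687, -0.2255, 0.1707]
tcp_rot: [0.0, 0.996, 0.087, 0.0]
force: [-0.4, -0.1, -2.1]
width: 0.0374
finger_force: 29.9
```

```bash
python3 - <<'E'
from h import *
u=np.array((np.cos(np.radians(9)),np.sin(np.radians(9))))
o=np.array((.5685,-.0215));g=o-.042*u;print(g)
to((*g,.08),9,0)
C=cam("wrist");D=cam("side")
cv2.imwrite("pics/5.png",np.vstack([C[0][:,:,::-1][0:260],cv2.resize(D[0][120:340,200:520,::-1],(640,330))]))
E
```

```text
[ 0.52701709 -0.02807025]
t 9.05 pos [ 468.7 -225.5  170.7] w 37.4 F [-0.4 -0.1 -2.1] ff 29.9
turn [ 0. -0.  1.] shift now [  91.7 -184.4   90.6] shift after turn [  88.5 -185.9   90.7]
```

View pics/5.png

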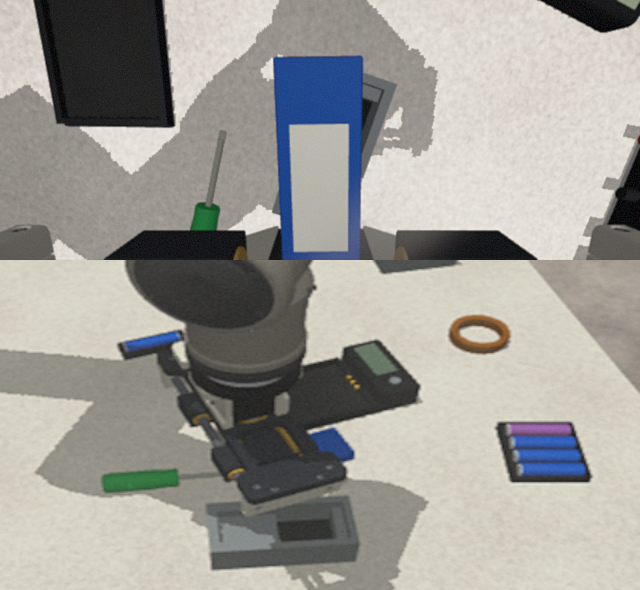

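The pack is held level (wrist view 275–362, 57–260), and the tester's near end is at (58,122)–(173,127). I'll measure the tester again from here.

```bash
python3 - <<'E'
from h import *
C=cam("wrist")
P=ray(C,[(58,122),(173,127),(163,2)],.018)[:,:2];print(P.round(4))
d=P[0]-P[1];print(np.linalg.norm(d),np.degrees(np.arctan2(d[1],d[0]))-90,np.degrees(np.arctan2(*(P[2]-P[1])[::-1])))
print("end mid",P[:2].mean(0))
p=ray(C,[(275,57),(362,57)],.171);print("pack far end",p[:,:2].round(4))
E
```

```text
[[ 0.482   0.0156]
 [ 0.495  -0.0864]
 [ 0.5954 -0.0726]]
0.10282499602656742 7.268844120921898 7.862028289847751
end mid [ 0.48848378 -0.03544282]
pack far end [[ 0.5539 -0.1911]
 [ 0.5603 -0.2282]]
```

{"op": "arm_command", "data": {
  "linear": [
    [15,-35,0],
    [20,-40,0],
    [20,-40,0],
    [20,-40,0],
    [10,-20,0]
  ],
  "rot": [
    [0,0,0],
    [0,0,0],
    [0,0,0],
    [0,0,0],
    [0,0,0]
  ],
  "fingers": [0.8,0.8,0.8,0.8,0.8]
}}

```text
t: 9.7
eef_pos: [0.5237, -0.0355, 0.1699]
tcp_rot: [-0.0, 0.996, 0.086, 0.0]
force: [-0.4, -0.8, -0.6]
width: 0.0373
finger_force: 29.9
```

```bash
python3 -c "
from h import *
to((.5275,-.0272,.013),9,0)"
```

```text
t 9.7 pos [523.7 -35.5 169.9] w 37.3 F [-0.4 -0.8 -0.6] ff 29.9
turn [-0.  -0.   0.8] shift now [  5.1  -7.4 156.9] shift after turn [  5.   -7.6 156.9]
```

{"op": "arm_command", "data": {
  "linear": [
    [3,-5,20],
    [2,-3,35],
    [0,0,40],
    [0,0,25],
    [0,0,10]
  ],
  "rot": [
    [0,0,1],
    [0,0,0],
    [0,0,0],
    [0,0,0],
    [0,0,0]
  ],
  "fingers": [0.8,0.8,0.8,0.8,0.8]
}}

```text
t: 10.2
eef_pos: [0.5254, -0.0296, 0.0373]
tcp_rot: [-0.001, 0.997, 0.076, -0.002]
force: [0.2, 0.4, -1.6]
width: 0.0375
finger_force: 29.9
```

```bash
python3 - <<'E'
from h import *
to((.5275,-.0272,.013),9,0)
C=cam("wrist");cv2.imwrite("pics/6.png",C[0][:,:,::-1])
E
```

```text
t 10.2 pos [525.4 -29.6  37.3] w 37.5 F [ 0.2  0.4 -1.6] ff 29.9
turn [-0.1  0.3 -0.3] shift now [ 2.6 -2.  24.3] shift after turn [ 2.5 -2.  24.3]
```

View pics/6.png

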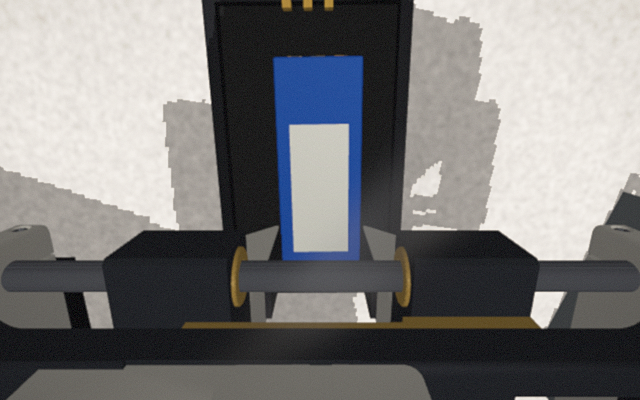

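The bay's inner walls lie at about columns 217 and 403 (row 12), with the pack centred at 318. So it's about 4 mm off to the right; shift left and lower.

{"op": "arm_command", "data": {
  "linear": [
    [2,-4,8],
    [0,0,7],
    [0,0,4],
    [0,0,2],
    [0,0,0]
  ],
  "rot": [
    [0,0,0],
    [0,0,0],
    [0,0,0],
    [0,0,0],
    [0,0,0]
  ],
  "fingers": [0.8,0.8,0.8,0.8,0.8]
}}

```text
t: 10.75
eef_pos: [0.5285, -0.0258, 0.0188]
tcp_rot: [0.0, 0.997, 0.076, 0.0]
force: [-0.1, -0.4, -3.0]
width: 0.0372
finger_force: 29.9
```

```bash
python3 -c "
from h import *
to((.5275,-.0262,.013),9,0)"
```

```text
t 10.75 pos [528.5 -25.8  18.8] w 37.2 F [-0.1 -0.4 -3. ] ff 29.9
turn [ 0.  -0.  -0.3] shift now [-1.   0.2  5.8] shift after turn [-1.   0.2  5.8]
```

{"op": "arm_command", "data": {
  "linear": [
    [0,0,1],
    [0,0,1],
    [0,0,1],
    [0,0,0],
    [0,0,0]
  ],
  "rot": [
    [0,0,0],
    [0,0,0],
    [0,0,0],
    [0,0,0],
    [0,0,0]
  ],
  "fingers": [0.8,0.8,0.8,0.8,0.8]
}}

```text
t: 11.25
eef_pos: [0.5285, -0.0258, 0.0158]
tcp_rot: [0.0, 0.997, 0.076, 0.0]
force: [-0.2, -0.2, -0.2]
width: 0.0373
finger_force: 29.9
```

{"op": "arm_command", "data": {
  "linear": [
    [0,0,1],
    [0,0,0],
    [0,0,1],
    [0,0,0],
    [0,0,0]
  ],
  "rot": [
    [0,0,0],
    [0,0,0],
    [0,0,0],
    [0,0,0],
    [0,0,0]
  ],
  "fingers": [0.8,0.8,0.8,0.8,0.8]
}}

```text
t: 11.75
eef_pos: [0.5286, -0.0258, 0.0156]
tcp_rot: [0.0, 0.997, 0.076, 0.001]
force: [-5.6, -0.9, 16.5]
width: 0.0377
finger_force: 30.0
```

{"op": "arm_command", "data": {
  "linear": [
    [0,0,-1],
    [0,0,0],
    [0,0,0],
    [0,0,0],
    [0,0,0]
  ],
  "rot": [
    [0,0,0],
    [0,0,0],
    [0,0,0],
    [0,0,0],
    [0,0,0]
  ],
  "fingers": [0.8,0.54,0.54,0.54,0.54]
}}

```text
t: 12.25
eef_pos: [0.5284, -0.0257, 0.0144]
tcp_rot: [-0.0, 0.997, 0.076, -0.0]
force: [0.1, -1.2, 0.4]
width: 0.042
finger_force: 0.0
```

{"op": "arm_command", "data": {
  "linear": [
    [0,0,-3],
    [0,0,-10],
    [0,0,-30],
    [0,0,-40],
    [0,0,-40]
  ],
  "rot": [
    [0,0,0],
    [0,0,0],
    [0,0,0],
    [0,0,0],
    [0,0,0]
  ],
  "fingers": [0.53,0.53,0.53,0.53,0.53]
}}

```text
t: 12.75
eef_pos: [0.5281, -0.0256, 0.1395]
tcp_rot: [-0.0, 0.997, 0.076, -0.0]
force: [-0.5, 0.2, 0.5]
width: 0.0428
finger_force: 0.0
```

```bash
python3 - <<'E'
from h import *
to((.5275,-.0262,.2),9,0)
C=cam("wrist");D=cam("scene")
hsv=cv2.cvtColor(C[0],cv2.COLOR_RGB2HSV).astype(int)
m=((hsv[...,1]>120)&(abs(hsv[...,0]-112)<15)).astype(np.uint8)
m=cv2.morphologyEx(m,cv2.MORPH_OPEN,np.ones((3,3)))
n,l,s,_=cv2.connectedComponentsWithStats(m);k=1+np.argmax(s[1:,4]);print(rect(ray(C,np.argwhere(l==k)[:,::-1],.024)))
cv2.imwrite("pics/7.png",np.vstack([C[0][:,:,::-1][:260],cv2.resize(D[0][90:310,160:460,::-1],(640,330))]))
E
```

```text
t 12.75 pos [528.1 -25.6 139.5] w 42.8 F [-0.5  0.2  0.5] ff 0.0
turn [-0.   0.  -0.3] shift now [ -0.7   0.5 -60.5] shift after turn [ -0.6   0.5 -60.5]
((567.7095947265625, -19.29507064819336), (100.38053131103516, 38.819217681884766), 9.772342681884766)
```

View pics/7.png

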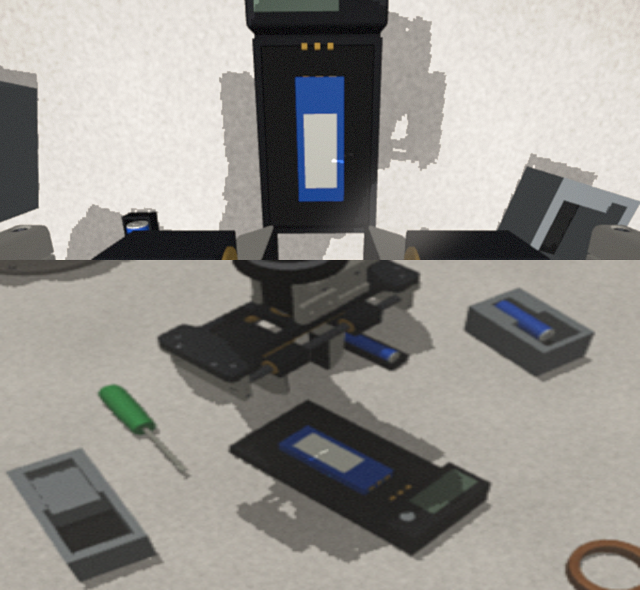

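The pack lies flat in the bay. It is centred within a few mm (wrist 296–344, 76–202, inside the bay 265–378, 45–230), and the cell is untouched. Handing in.

```bash
python3 -c "
from workcell import robot
print(robot.sign_off())"
```

```text
the job is handed in; nothing more can be done
None
```

The pack was tipped in its nest, gripped by its raised end and lifted out. It now lies flat, panel up and lengthwise, near the middle of the tester bay, with the cell undisturbed; I handed the job in at about 13 s, and no verdict came back.

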